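# Tip the gear motors from the parts tray into the drawer

## Robot

A 6-joint arm with a two-finger parallel gripper is mounted at the origin on the work surface. World frame = base frame: x ahead of the robot, y to its left, z up, the work surface at z = 0. Lengths are in m, angles in rad, forces in N, time in s.
With the tool pointing down it reaches from about 0.4 to 0.825 m from the base axis. Payload 7 kg.
Tool frame: the origin (TCP) lies on the centre line of the jaws, within the pads' length; the fingertips stand 22 mm ahead of it and the grasp point (between the pads) lies 3 mm ahead of it; z points along the fingers, y is the line along which they close (so a half turn about z gives the same grasp; the last joint's range is limited). The gripper opens to 88 mm and grips with 3 to 60 N. Pads are 19 mm wide; open, the fingers measure 130 mm over their backs; the gripper's body (78 mm by 193 mm) begins 47 mm behind the grasp point.
Start: joints at [-0.95, 0.359, 0.012, 0, -1.224, -0.288], TCP at [0.22, -0.638, 0.219] pointing down, gripper open.
Joint ranges: [-3.07, 3.07], [-1.43, 2.12], [-1.02, 1.25], [-3.03, 1.67], [-3.05, -0], [-3.03, 3.03]. Speed limits (rad/s): [2.39, 2.39, 3.01, 3.14, 3.14, 3.14].

## Interface

Orientations are given as [roll, pitch, yaw] about the fixed x, y, z axes, in that order (R = Rz(yaw) Ry(pitch) Rx(roll)).
In Python, from station import monitor, viewer, order gives the robot as it stands. The module is installed in compiled form; this text tells all that it offers.
- The arm moves only by the tool servo_tool, never from a script. Its argument "targets" is a list of rows, each an object with "angular": the turn, a rotation vector about the tool's x, y, z in degrees, a list of three; "xyz": the shift along the tool's x, y, z in cm, a list of three; "claw": the finger opening in cm, from 0 to 8.76. A call has 1 to 20 rows; each row shifts and turns the commanded pose from where the row before left it, along the tool's axes as they then stand; what a row does not reach is not made up. A row lasts 1/10 s, in which the tool goes at most 50 mm and 8.59 degrees, less where a joint would pass 70% of its speed; a pose out of reach is approached as far as the arm can. A call is refused whole if a number of a shift passes 5 or a number of a turn 8.59, either way. A call with a gripper value outside its range is refused whole. The fingers move at their own pace and stop on an object; "force" is the grip in N (left out, the last holds). Time passes only in rows, so rows that do not move let the fingers close. It gives the time, the measured TCP pose, the force, the opening and the grip force at its end, in the units of the state.
- monitor.get_state(): the state, without advancing time (a new reading comes with each control period).
- viewer.grab_frame(name): name is "side" or "top" or "wrist"; returns a dict with "color" (480x640x3 uint8, blue, green, red), "fovy" (degrees; the focal length in pixels is half the picture's height over the tangent of half this angle, whatever the lens; pixels are square), "cx", "cy" (the principal point, pixels), "R" (3x3) and "t" (3): a world point X has camera coordinates R X + t. Camera axes: x right, y down, z forward; pixel columns grow to the right and rows downward; lengths in m; the calibration is good to about 2 mm. A picture is of the moment at which its call begins. There is no depth.
- order.job_done(): hands the job in; it is judged then, once.
The state is a dict: "t": time; "q": joint angles; "qd": joint speeds; "joint_efforts": joint torques, N m; "eef_pos": TCP position; "ee_rot": TCP orientation; "force": force on the tool from outside, world axes, zero at the start; "moment": the same for the moment, N m; "width": finger opening in m; "gripper_force": force on a finger pad.
Only numpy, scipy, OpenCV 4.12 (cv2) and the standard library are available. Lean on these libraries where they do the work, as an engineer would, in place of code of your own. Each camera call takes 0.05 s, during which the arm holds its last target. There are 200 camera calls.

## Task

Put the gear motors away: pick up the parts tray by its grip with the four motors on it, carry it to the open drawer and tip it with the open end just above the drawer so that all four slide down into it. Then set the empty tray back down flat on the bench, let go of it, and push the drawer fully shut. Do not throw the motors or drop them from high up, and leave the other things on the bench where they are.

Things in the scene. Friction and masses are not known exactly. Their poses are not given: they have to be found in the camera images.
- tray_center (a point): Parts tray, smooth bare aluminium: floor 210 x 130 mm, 3 mm thick; walls 28 mm high, 3 mm thick on both long sides and the back, none at the front (pouring) end. Point: middle of the floor's upper face. Own +x runs from the back to the open end, z up. Starts flat on the bench left of the drawer, open end roughly to the robot's right (-y). Tray about 0.24 kg, load 0.18 kg.
- tray_grip (a point): Point in the middle of the tray's grip; axes as tray_center: 126 mm behind it, 59 mm above. Black flat grip, 40 mm wide (y), 12 mm thick, from the back wall 75 mm up and back along (-0.5, 0, 0.866), flat faces along +-(0.866, 0, 0.5); the point is 42 mm up its length. Point the fingers down along it (30 degree tilt), one pad on each flat face; hold firmly, 60 N or more.
- tray_lip (a point): Middle of the tray's open front edge, on the upper face of the floor, 105 mm ahead of tray_center: 231 mm ahead of tray_grip along the tray's x and 59 mm below it along the tray's z. Axes as tray_center.
- motor0_center (a point): Gear motor, one of four alike lying loose on the tray: dark grey gearbox 42 x 26 x 24 mm, bright round metal motor can 24 mm thick on its end, white shaft stub on one side; 73 mm long in all, about 45 g. Point: its centre, 12 mm above its underside; own x runs from gearbox to can, z up at the start. On the tray floor it starts to slide at a tilt of roughly 15 to 23 degrees.
- motor1_center (a point): Another gear motor, the same as motor0.
- motor2_center (a point): Another gear motor, the same as motor0.
- motor3_center (a point): Another gear motor, the same as motor0.
- drawer_floor (a point): On the drawer's inner floor, mid-width, at the foot of the inner face of its front; 17 mm above the bench; moves with the drawer. Own x points away from the robot into the unit, y to the robot's left, z up. From here the inside reaches 260 mm along x and 122 mm to either side; 80 mm deep, walls 5 mm thick, side walls' top 97 mm above the bench; front 17 mm thick, top 109 mm above the bench.
- drawer_handle (a point): Middle of the steel bar handle on the drawer's front: a round bar 120 mm long along y, 35 mm in front of the drawer's front face, 72 mm above the bench; moves with the drawer. Axes as drawer_floor. The drawer belongs to a low light-grey steel unit, 300 mm deep, 290 mm wide, 115 mm high, fixed on the bench to the right of the tray; it is open from above only where it stands out of the unit.
- drawer (a joint): How far the drawer is pulled out, in m: 0 = fully shut; 0.17 to 0.20 at the start; at most 0.21. The part of the drawer open from above reaches from drawer_floor to this value less 5 mm along x. A little friction (about 2 N) keeps it where it is left; to shut it, push the handle or the front along drawer_floor's +x.
- multimeter: Black handheld multimeter, 190 x 88 mm, 46 mm high, lying on the bench; origin at the centre of its underside. Not part of the job.
- solder_reel: Aluminium-coloured reel of solder standing on its flange, 64 mm across, 56 mm high; origin at the centre of its underside. Not part of the job.
- robot_wheel: Black rubber robot wheel lying flat, 66 mm across, 26 mm thick; origin at the centre of its underside. Not part of the job.
Mind the look-alikes: they are no part of the job. Leave any blue look-alike of the part that bears motor3_center alone.

How it is judged:
By the outcome, as a careful person would: the job done as asked, in the order asked, and still so for the second after the job is handed in, with the robot touching nothing.
It also fails if it takes over 72 s, if anything falls off the work surface, if the arm or the gripper's body presses on something with over 40 N, if the wrist force passes 120 N, or if a joint passes its speed limit or range.

## Working session

There is one attempt and no reset: what is moved stays moved. The work goes in short steps, Python scripts to look and compute and a tool call to move; the robot and the scene stay as the last step left them, time stands still between calls to the robot, and variables do not carry over. Pictures are saved under pics/ and viewed, at most 10 in all, crops included, and the job is handed in when it is done.

Besides the shell and the picture viewer there is one more tool, called after "Emit:" as name([rows], argument=value, ...), one row to a line, values as JSON. servo_tool: Moves the arm, as the interface text tells. Its arguments: {"type":"object","properties":{"targets":{"type":"array"},"force":{"type":"number"}},"required":["targets"]}

```bash
mkdir -p pics
cat > h.py <<'E'
import numpy as np, cv2, pickle
from station import monitor, viewer, order
from scipy.spatial.transform import Rotation as Ro
def grab(n,save=None):
    f=viewer.grab_frame(n)
    if save: cv2.imwrite('pics/'+save+'.png',f['color']); pickle.dump(f,open('pics/'+save+'.pkl','wb'))
    return f
def load(s): return pickle.load(open('pics/'+s+'.pkl','rb'))
def ray(f,p):
    fl=240/np.tan(np.radians(f['fovy'])/2); R=np.array(f['R']);t=np.array(f['t'])
    d=R.T@np.array([(p[0]-f['cx'])/fl,(p[1]-f['cy'])/fl,1]); return -R.T@t,d/np.linalg.norm(d)
def onz(f,p,z):
    o,d=ray(f,p); return o+d*(z-o[2])/d[2]
def tri(*fp):
    A=np.zeros((3,3));b=np.zeros(3)
    for f,p in fp:
        o,d=ray(f,p);M=np.eye(3)-np.outer(d,d);A+=M;b+=M@o
    X=np.linalg.solve(A,b); return X,[np.linalg.norm((np.eye(3)-np.outer(ray(f,p)[1],ray(f,p)[1]))@(X-ray(f,p)[0])) for f,p in fp]
def proj(f,X):
    fl=240/np.tan(np.radians(f['fovy'])/2);c=np.array(f['R'])@X+np.array(f['t']); return c[:2]/c[2]*fl+[f['cx'],f['cy']]
E
python3 - <<'E'
from h import *
for n in('side','top'):
    f=grab(n,n+'0'); print(n,f['fovy'],f['cx'],f['cy'],-np.array(f['R']).T@np.array(f['t']),np.array(f['R'])[2])
s=monitor.get_state();print(s)
E
```

```text
side 44.64517662769994 325.86463898575795 233.75874210599915 [-0.14848101  0.94839975  0.97303634] [ 0.48128823 -0.6599047  -0.57696398]
top 57.36058874994 314.1449100404677 241.06428416166506 [ 0.46453551 -0.0951604   1.0102467 ] [ 0.12056591  0.02541797 -0.99237986]
{'t': 0.1, 'q': array([-9.49903586e-01,  3.59293822e-01,  1.11567518e-02, -3.43496136e-04,
       -1.22407739e+00, -2.88092452e-01]), 'qd': array([ 0.00187176, -0.00207044,  0.00138715,  0.00050896, -0.00030824,
        0.00075092]), 'joint_efforts': array([-9.79486613e-04, -5.84163272e+01,  2.93751347e+01,  7.01542094e+00,
        1.02293550e-02, -6.78629112e-05]), 'eef_pos': array([ 0.22035289, -0.63754883,  0.21772667]), 'ee_rot': array([ 3.14014120e+00, -9.33493854e-05, -2.80890925e+00]), 'force': array([0.54307904, 1.12682445, 0.07986209]), 'moment': array([-0.04093381, -0.0401566 , -0.00402147]), 'gripper_force': 0.0, 'width': 0.08761061376230625}
```

View pics/top0.png

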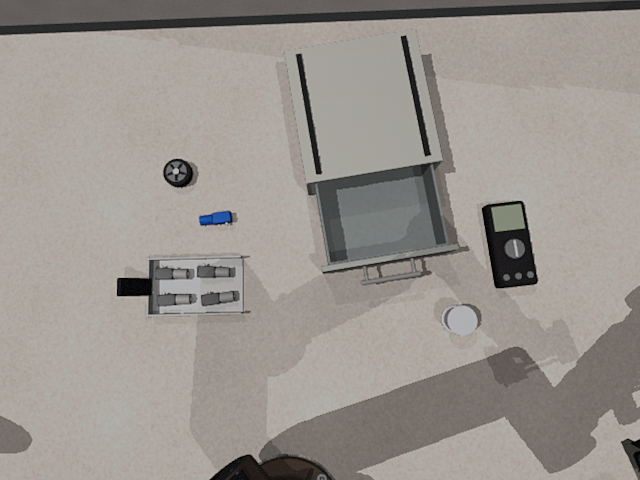

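View pics/side0.png

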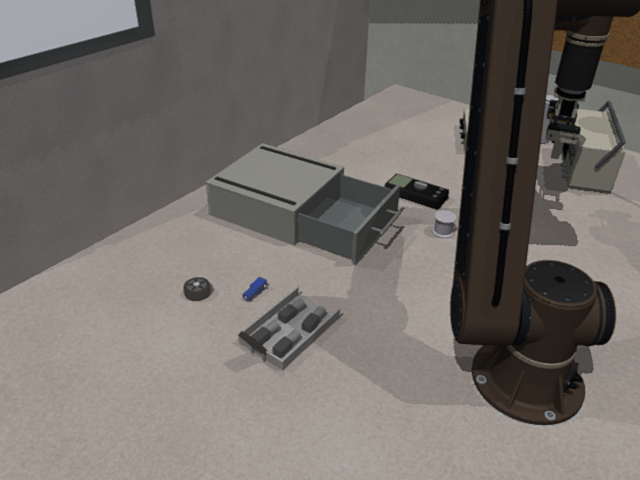

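The top view shows the tray at (150–243, 257–315) with its black grip at (118–150, 287) and its open end to the right. The four grey motors lie on it, at about (175,272), (216,271), (178,299) and (220,297). A blue look-alike lies off the tray at (216,218); it does not fit the description, so I leave it alone. The drawer is open: front from (322,270) to (458,247), handle from (362,282) to (424,270). The side view shows the same things, with the tray at (240–340, 290–367) and the blue one at (256,289). Next I confirm with one enlarged crop.

Run:
```python
from h import *
a=load('top0')['color'][200:330,105:265]; b=load('side0')['color'][270:380,225:355]
c=load('top0')['color'][150:295,300:470]; d=load('side0')['color'][160:270,290:420]
r=lambda i:cv2.resize(i,(400,300),interpolation=cv2.INTER_CUBIC)
cv2.imwrite('pics/crop1.png',np.vstack([np.hstack([r(a),r(b)]),np.hstack([r(c),r(d)])]))
```

```text
(no output)
```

View pics/crop1.png

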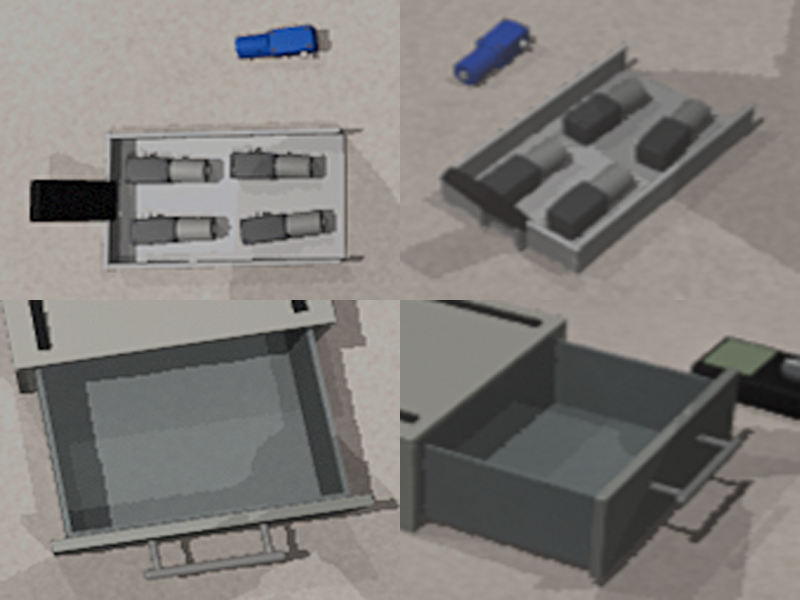

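The crop confirms it: four grey motors are on the tray, and the blue one is off it, so it stays. It also gives the grip corners, the drawer front corners and the handle ends, which I triangulate now.

Run:
```python
from h import *
T=load('top0');S=load('side0')
a=lambda x,y:(105+x/2.5,200+y/2.308); b=lambda x,y:(225+(x-400)/3.077,270+y/2.727)
c=lambda x,y:(300+x/2.353,150+(y-300)/2.069); d=lambda x,y:(290+(x-400)/3.077,160+(y-300)/2.727)
np.set_printoptions(precision=4,suppress=True)
P={'grip end far':(a(32,180),b(443,170)),'grip end near':(a(31,221),b(523,213)),
'wall front far':(a(345,131),b(627,50)),'wall front near':(a(346,260),b(757,106)),
'front top L':(c(53,545),d(598,495)),'front top R':(c(398,500),d(737,374)),
'handle L':(c(148,573),d(683,497)),'handle R':(c(283,553),d(745,434))}
for k,(p,q) in P.items(): print(k,*tri((T,p),(S,q)),onz(T,p,.031 if 'wall' in k else .1))
print('lip far',onz(T,a(346,135),.003),'lip near',onz(T,a(346,258),.003))
print('back far',onz(T,a(107,133),.031),'back near',onz(T,a(107,268),.031))
print('handle z.072',onz(T,c(148,573),.072),onz(T,c(283,553),.072))
print('front top z.109',onz(T,c(53,545),.109),onz(T,c(398,500),.109))
print('unit front roof L/R',onz(T,c(20,368),.115),onz(T,c(335,322),.115))
for x,y in((175,168),(278,165),(180,230),(288,226)): print('motor',onz(T,a(x,y),.027))
```

```text
grip end far [0.5093 0.344  0.0955] [np.float64(8.339111882911446e-05), np.float64(8.339111882906629e-05)] [0.509  0.3418 0.1   ]
grip end near [0.4596 0.3404 0.084 ] [np.float64(0.014862587633011652), np.float64(0.014862587633011631)] [0.4721 0.3415 0.1   ]
wall front far [0.5535 0.0924 0.024 ] [np.float64(0.0003800688485070031), np.float64(0.0003800688485069569)] [0.5526 0.0909 0.031 ]
wall front near [0.4272 0.0909 0.0271] [np.float64(0.0011264277157020256), np.float64(0.0011264277157021054)] [0.4283 0.0907 0.031 ]
front top L [ 0.5168 -0.0878  0.1144] [np.float64(0.00019159607938169397), np.float64(0.00019159607938173723)] [ 0.5175 -0.0878  0.1   ]
front top R [ 0.5588 -0.3926  0.0907] [np.float64(0.004327773703791503), np.float64(0.00432777370379144)] [ 0.5542 -0.3918  0.1   ]
handle L [ 0.4863 -0.1728  0.0794] [np.float64(0.0018456880935707315), np.float64(0.0018456880935707014)] [ 0.4874 -0.1702  0.1   ]
handle R [ 0.5007 -0.294   0.0863] [np.float64(0.004675059038004727), np.float64(0.00467505903800456)] [ 0.5041 -0.2887  0.1   ]
lip far [0.551  0.0953 0.003 ] lip near [0.4292 0.096  0.003 ]
back far [0.5566 0.3074 0.031 ] back near [0.4258 0.3047 0.031 ]
handle z.072 [ 0.4881 -0.1725  0.072 ] [ 0.5053 -0.2946  0.072 ]
front top z.109 [ 0.517  -0.0879  0.109 ] [ 0.5534 -0.3889  0.109 ]
unit front roof L/R [ 0.6961 -0.0635  0.115 ] [ 0.7344 -0.3438  0.115 ]
motor [0.5209 0.2462 0.027 ]
motor [0.5213 0.1525 0.027 ]
motor [0.4606 0.2409 0.027 ]
motor [0.462  0.1434 0.027 ]
```

```bash
cat >> h.py <<'E'
from scipy.linalg import logm,expm
def mat(p,R): M=np.eye(4);M[:3,:3]=R;M[:3,3]=p;return M
def cur():
    s=monitor.get_state(); return mat(s['eef_pos'],Ro.from_euler('xyz',s['ee_rot']).as_matrix())
def plan(A,B,n):
    M=expm(np.real(logm(np.linalg.inv(A)@B))/n); w=np.degrees(Ro.from_matrix(M[:3,:3]).as_rotvec())
    print('rows',n,'xyz',np.round(M[:3,3]*100,2),'ang',np.round(w,2)); return B
def rpy(r,p,y): return Ro.from_euler('xyz',[r,p,y],degrees=True).as_matrix()
E
python3 - <<'E'
from h import *
A=cur();R=A[:3,:3]
A=plan(A,mat([.48,-.25,.33],R),12)
B=mat(A[:3,3],rpy(180,0,0)); 
print(Ro.from_matrix(A[:3,:3].T@B[:3,:3]).as_rotvec(degrees=True))
C=plan(B,mat([.50,.385,.30],rpy(180,0,0)),15)
D=plan(C,mat([.4905,.3885,.1685],rpy(150,0,0)),8)
E
```

```text
rows 12 xyz [-3.1   2.35 -0.93] ang [-0. -0.  0.]
[ 2.71212299e-02  1.15536199e-01 -1.60938610e+02]
rows 15 xyz [ 0.13 -4.23  0.2 ] ang [0. 0. 0.]
rows 8 xyz [-0.12 -0.42  1.61] ang [-3.75  0.    0.  ]
```

Emit:
servo_tool([
  {"xyz":[-3.1,2.35,-0.93],"angular":[0,0,0],"claw":5},
  {"xyz":[-3.1,2.35,-0.93],"angular":[0,0,0],"claw":5},
  {"xyz":[-3.1,2.35,-0.93],"angular":[0,0,0],"claw":5},
  {"xyz":[-3.1,2.35,-0.93],"angular":[0,0,0],"claw":5},
  {"xyz":[-3.1,2.35,-0.93],"angular":[0,0,0],"claw":5},
  {"xyz":[-3.1,2.35,-0.93],"angular":[0,0,0],"claw":5},
  {"xyz":[-3.1,2.35,-0.93],"angular":[0,0,0],"claw":5},
  {"xyz":[-3.1,2.35,-0.93],"angular":[0,0,0],"claw":5},
  {"xyz":[-3.1,2.35,-0.93],"angular":[0,0,0],"claw":5},
  {"xyz":[-3.1,2.35,-0.93],"angular":[0,0,0],"claw":5},
  {"xyz":[-3.1,2.35,-0.93],"angular":[0,0,0],"claw":5},
  {"xyz":[-3.1,2.35,-0.93],"angular":[0,0,0],"claw":5},
])

```text
t: 1.3
eef_pos: [0.4804, -0.2483, 0.3304]
ee_rot: [3.141, -0.0, -2.809]
force: [0.6, -0.4, 0.5]
width: 0.0499
gripper_force: 0.0
```

Emit:
servo_tool([
  {"xyz":[0,0,0],"angular":[0,0,-8.47],"claw":5},
  {"xyz":[0,0,0],"angular":[0,0,-8.47],"claw":5},
  {"xyz":[0,0,0],"angular":[0,0,-8.47],"claw":5},
  {"xyz":[0,0,0],"angular":[0,0,-8.47],"claw":5},
  {"xyz":[0,0,0],"angular":[0,0,-8.47],"claw":5},
  {"xyz":[0,0,0],"angular":[0,0,-8.47],"claw":5},
  {"xyz":[0,0,0],"angular":[0,0,-8.47],"claw":5},
  {"xyz":[0,0,0],"angular":[0,0,-8.47],"claw":5},
  {"xyz":[0,0,0],"angular":[0,0,-8.47],"claw":5},
  {"xyz":[0,0,0],"angular":[0,0,-8.47],"claw":5},
  {"xyz":[0,0,0],"angular":[0,0,-8.47],"claw":5},
  {"xyz":[0,0,0],"angular":[0,0,-8.47],"claw":5},
  {"xyz":[0,0,0],"angular":[0,0,-8.47],"claw":5},
  {"xyz":[0,0,0],"angular":[0,0,-8.47],"claw":5},
  {"xyz":[0,0,0],"angular":[0,0,-8.47],"claw":5},
  {"xyz":[0,0,0],"angular":[0,0,-8.47],"claw":5},
  {"xyz":[0,0,0],"angular":[0,0,-8.47],"claw":5},
  {"xyz":[0,0,0],"angular":[0,0,-8.47],"claw":5},
  {"xyz":[0,0,0],"angular":[0,0,-8.47],"claw":5},
])

```text
t: 3.2
eef_pos: [0.4797, -0.2498, 0.3298]
ee_rot: [-3.141, 0.001, 0.006]
force: [-0.1, 0.1, -0.2]
width: 0.0498
gripper_force: 0.0
```

Emit:
servo_tool([
  {"xyz":[0.13,-4.23,0.2],"angular":[0,0,0],"claw":5},
  {"xyz":[0.13,-4.23,0.2],"angular":[0,0,0],"claw":5},
  {"xyz":[0.13,-4.23,0.2],"angular":[0,0,0],"claw":5},
  {"xyz":[0.13,-4.23,0.2],"angular":[0,0,0],"claw":5},
  {"xyz":[0.13,-4.23,0.2],"angular":[0,0,0],"claw":5},
  {"xyz":[0.13,-4.23,0.2],"angular":[0,0,0],"claw":5},
  {"xyz":[0.13,-4.23,0.2],"angular":[0,0,0],"claw":5},
  {"xyz":[0.13,-4.23,0.2],"angular":[0,0,0],"claw":5},
  {"xyz":[0.13,-4.23,0.2],"angular":[0,0,0],"claw":5},
  {"xyz":[0.13,-4.23,0.2],"angular":[0,0,0],"claw":5},
  {"xyz":[0.13,-4.23,0.2],"angular":[0,0,0],"claw":5},
  {"xyz":[0.13,-4.23,0.2],"angular":[0,0,0],"claw":5},
  {"xyz":[0.13,-4.23,0.2],"angular":[0,0,0],"claw":5},
  {"xyz":[0.13,-4.23,0.2],"angular":[0,0,0],"claw":5},
  {"xyz":[0.13,-4.23,0.2],"angular":[0,0,0],"claw":5},
])

```text
t: 4.7
eef_pos: [0.499, 0.3863, 0.2997]
ee_rot: [3.141, 0.0, 0.0]
force: [0.3, -0.1, 1.0]
width: 0.0501
gripper_force: 0.0
```

Run:
```python
from h import *
s=monitor.get_state();print(s['t'],s['q'],s['eef_pos'],np.degrees(s['ee_rot']),s['width'])
f=grab('wrist','w1')
X=np.array([.4905,.342,.093]);print('expect grip end px',proj(f,X))
A=cur()
plan(A,mat([.4905,.3885,.1685],rpy(150,0,0)),8)
```

```text
4.7 [ 9.67409629e-01  2.48477828e-01  3.95504724e-02 -1.55544281e-04
 -1.36250695e+00  6.03632267e-01] [0.49903443 0.38625256 0.29969789] [1.79974855e+02 2.79267680e-02 1.22182566e-02] 0.050088177955471325
expect grip end px [363.06767423 211.07131318]
rows 8 xyz [-0.11 -0.34  1.6 ] ang [-3.74  0.    0.02]
```

View pics/w1.png

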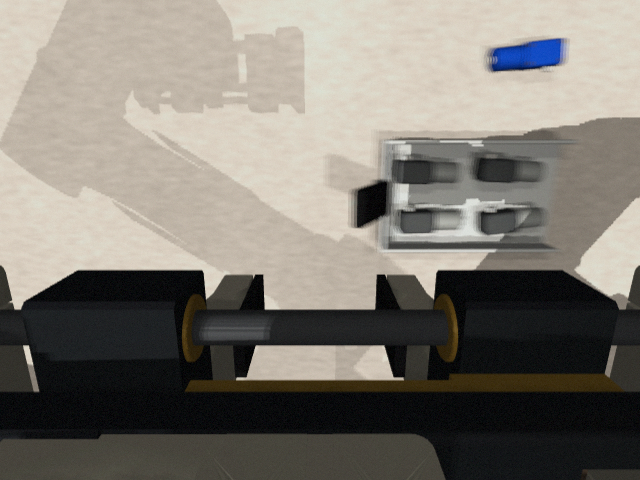

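The wrist view shows the grip at (352–388, 182–225), within about 8 px of my estimate; the picture is blurred by motion. The tray is at (380–560, 137–250) and the blue look-alike at (525,55). I move to the pre-grasp pose and re-check there.

Emit:
servo_tool([
  {"xyz":[-0.11,-0.34,1.6],"angular":[-3.74,0,0],"claw":5},
  {"xyz":[-0.11,-0.34,1.6],"angular":[-3.74,0,0],"claw":5},
  {"xyz":[-0.11,-0.34,1.6],"angular":[-3.74,0,0],"claw":5},
  {"xyz":[-0.11,-0.34,1.6],"angular":[-3.74,0,0],"claw":5},
  {"xyz":[-0.11,-0.34,1.6],"angular":[-3.74,0,0],"claw":5},
  {"xyz":[-0.11,-0.34,1.6],"angular":[-3.74,0,0],"claw":5},
  {"xyz":[-0.11,-0.34,1.6],"angular":[-3.74,0,0],"claw":5},
  {"xyz":[-0.11,-0.34,1.6],"angular":[-3.74,0,0],"claw":5},
  {"xyz":[0,0,0],"angular":[0,0,0],"claw":5},
  {"xyz":[0,0,0],"angular":[0,0,0],"claw":5},
])

```text
t: 5.75
eef_pos: [0.4906, 0.3823, 0.1702]
ee_rot: [2.619, 0.001, 0.0]
force: [-0.9, 0.1, -0.2]
width: 0.0496
gripper_force: 0.0
```

Run:
```python
from h import *
s=monitor.get_state();print(s['t'],s['eef_pos'],np.degrees(s['ee_rot']))
f=grab('wrist','w2')
for X in([.4705,.342,.093],[.5105,.342,.093],[.4705,.306,.028],[.5105,.306,.028],[.4905,.327,.062]):print('expect',proj(f,np.array(X)))
```

```text
5.75 [0.4906353  0.38228821 0.17024773] [1.50075806e+02 4.16298618e-02 2.19010122e-02]
expect [313.69247618 263.33854584]
expect [313.54671365 207.16620651]
expect [313.54241114 234.80225901]
expect [313.42357268 189.95629954]
expect [311.09202354 223.75305742]
```

View pics/w2.png

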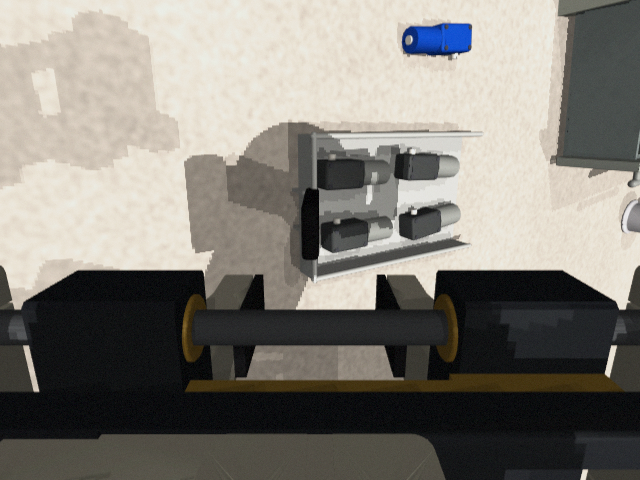

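The black grip shows edge-on at (302–319, 188–260), against my predicted 190–263, so the pose and 30° tilt are good to about 2 mm. I advance and close.

Emit:
servo_tool([
  {"xyz":[0,-0.6,0.4],"angular":[0,0,0],"claw":5},
  {"xyz":[0,0,1.9],"angular":[0,0,0],"claw":5},
  {"xyz":[0,0,1.9],"angular":[0,0,0],"claw":5},
  {"xyz":[0,0,1.9],"angular":[0,0,0],"claw":5},
  {"xyz":[0,0,1.9],"angular":[0,0,0],"claw":5},
  {"xyz":[0,0,1.9],"angular":[0,0,0],"claw":5},
  {"xyz":[0,0,1.9],"angular":[0,0,0],"claw":5},
  {"xyz":[0,0,0],"angular":[0,0,0],"claw":5},
  {"xyz":[0,0,0],"angular":[0,0,0],"claw":5},
])

```text
t: 6.7
eef_pos: [0.4913, 0.329, 0.0667]
ee_rot: [2.621, -0.001, -0.0]
force: [-0.5, 0.5, 0.5]
width: 0.0503
gripper_force: 0.0
```

Emit:
servo_tool([
  {"xyz":[0,0,0],"angular":[0,0,0],"claw":3},
  {"xyz":[0,0,0],"angular":[0,0,0],"claw":2},
  {"xyz":[0,0,0],"angular":[0,0,0],"claw":1.6},
  {"xyz":[0,0,0],"angular":[0,0,0],"claw":1.2},
  {"xyz":[0,0,0],"angular":[0,0,0],"claw":0.5},
  {"xyz":[0,0,0],"angular":[0,0,0],"claw":0},
  {"xyz":[0,0,0],"angular":[0,0,0],"claw":0},
  {"xyz":[0,0,0],"angular":[0,0,0],"claw":0},
], force=60)

```text
t: 7.5
eef_pos: [0.4907, 0.3287, 0.0653]
ee_rot: [2.62, 0.0, 0.0]
force: [0.4, 1.4, -2.2]
width: 0.0114
gripper_force: 60.0
```

Run:
```python
from h import *
s=monitor.get_state();print(s['t'],s['eef_pos'],np.degrees(s['ee_rot']),s['force'],s['moment'],s['width'],s['gripper_force'])
A=cur();R=A[:3,:3]
# tray frame in tool from assumed tray pose
lipw=np.array([.4905,.096,.003]); l=R.T@(lipw-A[:3,3]); print('lip in tool',l)
dz=7.5*np.pi/180; dx=np.array([np.cos(dz),np.sin(dz),0]);dy=np.array([-np.sin(dz),np.cos(dz),0])
df=np.array([.4967,-.2336,0])+.052*dx
B=plan(A,mat(A[:3,3]+[0,0,.2],R),10)
R2=Ro.from_euler('z',7.5,degrees=True).as_matrix()@R
lip1=df+.085*dx+.07*dy+[0,0,.13]
C=mat(lip1-R2@l,R2);print('C',C[:3,3])
Cu=C.copy();Cu[2,3]=B[2,3];Cu=plan(B,Cu,14);plan(Cu,C,6)
tr=np.eye(4);tr[:3,3]=l
for ang in (10,30,40):
    R3=Ro.from_rotvec(-dx*0+np.radians(ang)*dx*1).as_matrix()  # sign check
    D=mat(lip1-R3@R2@l,R3@R2);print(ang,D[:3,3],'toolz',D[:3,2])
plan(C,D,40)
```

```text
7.5 [0.49066205 0.32867881 0.06530453] [1.50095174e+02 2.82240682e-03 4.28815950e-03] [ 0.38356694  1.42377449 -2.15517183] [2.26892387 0.03810602 0.05075806] 0.01135931423626001 59.99955117702484
lip in tool [-0.0001764   0.17063613  0.17001351]
rows 10 xyz [-0.    1.   -1.73] ang [-0.  0.  0.]
C [0.5931811  0.0843926  0.19230453]
rows 14 xyz [0.63 1.55 0.89] ang [-0.    0.27 -0.46]
rows 6 xyz [ 0.   -0.61  1.05] ang [ 0. -0. -0.]
10 [0.59505467 0.07016141 0.23176224] toolz [ 0.04443344 -0.33754678 -0.94025945]
30 [0.60131619 0.02260048 0.30029672] toolz [-2.22158647e-04  1.64618350e-03 -9.99998620e-01]
40 [ 0.60551388 -0.00928416  0.3272911 ] toolz [-0.02288447  0.17378352 -0.98451795]
rows 40 xyz [-0.   0.3 -0.3] ang [ 1.  0. -0.]
```

Emit:
servo_tool([
  {"xyz":[0,0.2,-0.35],"angular":[0,0,0],"claw":0},
  {"xyz":[0,0.4,-0.7],"angular":[0,0,0],"claw":0},
  {"xyz":[0,0.8,-1.38],"angular":[0,0,0],"claw":0},
  {"xyz":[0,1,-1.73],"angular":[0,0,0],"claw":0},
  {"xyz":[0,1,-1.73],"angular":[0,0,0],"claw":0},
  {"xyz":[0,1,-1.73],"angular":[0,0,0],"claw":0},
  {"xyz":[0,1,-1.73],"angular":[0,0,0],"claw":0},
  {"xyz":[0,1,-1.73],"angular":[0,0,0],"claw":0},
  {"xyz":[0,1,-1.73],"angular":[0,0,0],"claw":0},
  {"xyz":[0,1,-1.73],"angular":[0,0,0],"claw":0},
  {"xyz":[0,0.8,-1.38],"angular":[0,0,0],"claw":0},
  {"xyz":[0,0.5,-0.87],"angular":[0,0,0],"claw":0},
  {"xyz":[0,0.3,-0.5],"angular":[0,0,0],"claw":0},
  {"xyz":[0,0,0],"angular":[0,0,0],"claw":0},
], force=60)

```text
t: 8.9
eef_pos: [0.4907, 0.3281, 0.266]
ee_rot: [2.621, -0.0, -0.0]
force: [-0.5, -0.1, -4.3]
width: 0.0114
gripper_force: 60.1
```

Run:
```python
from h import *
s=monitor.get_state();print(s['t'],s['eef_pos'],np.degrees(s['ee_rot']),s['force'],s['moment'],s['width'],s['gripper_force'])
T=grab('top','t2');S=grab('side','s2')
l=np.array([-.0002,.1706,.17]);A=cur();ax=np.array([1,0,0])
lip=A[:3,3]+A[:3,:3]@l;print('lip',lip)
for dx,dy,dz in((.065,0,0),(-.065,0,0),(.065,0,.028),(-.065,0,.028),(.065,.21,.028),(-.065,.21,.028)):
    X=lip+[dx,dy,dz];print(proj(T,X),proj(S,X))
r=lambda f,u,v:cv2.resize(f['color'][v-80:v+80,u-100:u+100],(800,600)) 
pt=proj(T,lip+[0,.1,0]).astype(int);ps=proj(S,lip+[0,.1,0]).astype(int);print(pt,ps)
a=cv2.resize(T['color'][max(pt[1]-75,0):pt[1]+75,max(pt[0]-100,0):pt[0]+100],(600,300*3//2)) 
for f,p,n in((T,pt,'a'),(S,ps,'b')):
    pass
u=max(pt[0]-100,0);v=max(pt[1]-75,0);w=max(ps[0]-100,0);x=max(ps[1]-75,0);print(u,v,w,x)
cv2.imwrite('pics/c2.png',np.hstack([cv2.resize(T['color'][v:v+150,u:u+200],(400,300)),cv2.resize(S['color'][x:x+150,w:w+200],(400,300))]))
```

```text
8.9 [0.49068135 0.32811461 0.2659881 ] [ 1.50147314e+02 -2.73847825e-02 -6.00286869e-03] [-0.54003468 -0.07962243 -4.30305769] [3.11129042 0.11001503 0.02815871] 0.011407612409589494 60.06436586380005
lip [0.49009578 0.09517597 0.20249083]
[223.2541174  247.70183807] [297.45703451 229.61964833]
[223.27810006 318.43311393] [343.27819836 250.95956171]
[219.60942549 246.07101251] [297.41150082 219.52355474]
[219.56045407 319.30885401] [343.8144221  240.63708907]
[104.42546987 249.34972784] [231.99245344 264.061047  ]
[102.06001757 322.1518368 ] [280.46581542 290.23462919]
[169 284] [291 261]
69 209 191 186
```

View pics/c2.png

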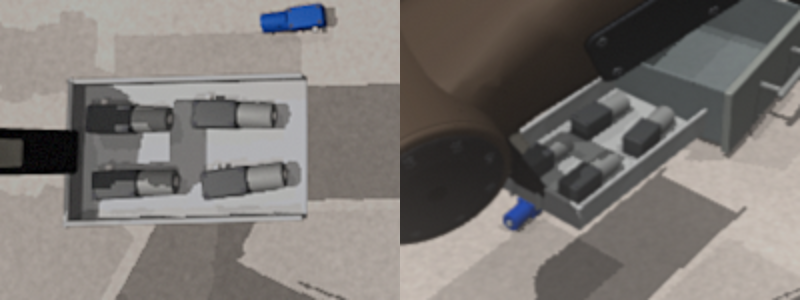

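The top crop shows all four motors still on the lifted, level tray, lip at about (221, 283). The side crop agrees with the predicted lip and wall corners to within 1–2 px. I plan the carry.

Run:
```python
from h import *
A=cur();R=A[:3,:3];l=np.array([-.0002,.1706,.17])
dz=np.radians(7.5); dx=np.array([np.cos(dz),np.sin(dz),0]);dy=np.array([-np.sin(dz),np.cos(dz),0])
df=np.array([.4967,-.2336,0])+.052*dx
R2=rpy(150,0,7.5)
lip1=df+.085*dx+.07*dy+[0,0,.123]
C=mat(lip1-R2@l,R2);print('C',C[:3,3])
Cu=C.copy();Cu[2,3]=A[2,3];Cu=plan(A,Cu,14);plan(Cu,C,6)
```

```text
C [0.59321022 0.08446211 0.18492432]
rows 14 xyz [0.63 1.54 0.89] ang [-0.    0.27 -0.46]
rows 6 xyz [ 0.   -0.66  1.15] ang [-0. -0. -0.]
```

Emit:
servo_tool([
  {"xyz":[0.19,0.46,0.27],"angular":[0,0.08,-0.14],"claw":0},
  {"xyz":[0.44,1.08,0.62],"angular":[0,0.19,-0.32],"claw":0},
  {"xyz":[0.63,1.54,0.89],"angular":[0,0.27,-0.46],"claw":0},
  {"xyz":[0.63,1.54,0.89],"angular":[0,0.27,-0.46],"claw":0},
  {"xyz":[0.63,1.54,0.89],"angular":[0,0.27,-0.46],"claw":0},
  {"xyz":[0.63,1.54,0.89],"angular":[0,0.27,-0.46],"claw":0},
  {"xyz":[0.63,1.54,0.89],"angular":[0,0.27,-0.46],"claw":0},
  {"xyz":[0.63,1.54,0.89],"angular":[0,0.27,-0.46],"claw":0},
  {"xyz":[0.63,1.54,0.89],"angular":[0,0.27,-0.46],"claw":0},
  {"xyz":[0.63,1.54,0.89],"angular":[0,0.27,-0.46],"claw":0},
  {"xyz":[0.63,1.54,0.89],"angular":[0,0.27,-0.46],"claw":0},
  {"xyz":[0.63,1.54,0.89],"angular":[0,0.27,-0.46],"claw":0},
  {"xyz":[0.63,1.54,0.89],"angular":[0,0.27,-0.46],"claw":0},
  {"xyz":[0.63,1.54,0.89],"angular":[0,0.27,-0.46],"claw":0},
  {"xyz":[0.44,1.08,0.62],"angular":[0,0.19,-0.32],"claw":0},
  {"xyz":[0.19,0.46,0.27],"angular":[0,0.08,-0.14],"claw":0},
  {"xyz":[0,0,0],"angular":[0,0,0],"claw":0},
  {"xyz":[0,0,0],"angular":[0,0,0],"claw":0},
])

```text
t: 10.8
eef_pos: [0.5938, 0.0853, 0.2648]
ee_rot: [2.619, -0.001, 0.13]
force: [-0.3, 0.7, -5.1]
width: 0.0118
gripper_force: 60.1
```

Run:
```python
from h import *
s=monitor.get_state();print(s['t'],s['eef_pos'],np.degrees(s['ee_rot']),s['force'],s['moment'],s['width'])
T=grab('top','t3');S=grab('side','s3')
l=np.array([-.0002,.1706,.17]);A=cur()
lip=A[:3,3]+A[:3,:3]@l;print('lip',lip,proj(T,lip),proj(S,lip))
cv2.imwrite('pics/c3.png',np.hstack([cv2.resize(T['color'][150:330,180:480],(500,300)),cv2.resize(S['color'][130:280,270:420],(300,300))]))
```

```text
10.8 [0.59377937 0.08527201 0.26478402] [ 1.50080888e+02 -6.55691508e-02  7.46072170e+00] [-0.2651455   0.7268328  -5.13862662] [ 2.87762375  0.54853584 -0.01574559] 0.011795122715334543
lip [ 0.62400546 -0.1450243   0.20257521] [351.05708475 207.39266283] [335.15264839 179.6415275 ]
```

View pics/c3.png

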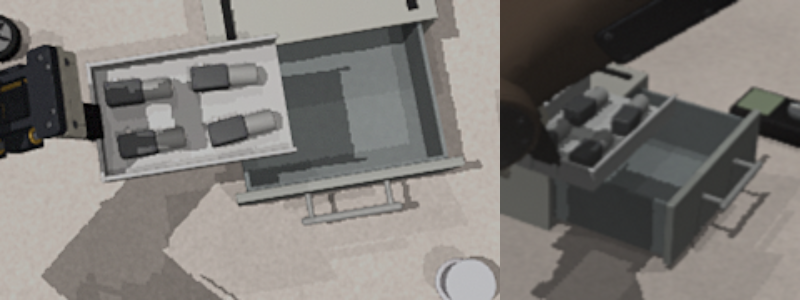

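The tray is lined up: lip from (278,38) to (295,152) in the crop, parallel to the drawer side, with all four motors aboard. I lower it and tip slowly about the lip.

Emit:
servo_tool([
  {"xyz":[0,-0.3,0.5],"angular":[0,0,0],"claw":0},
  {"xyz":[0,-0.66,1.15],"angular":[0,0,0],"claw":0},
  {"xyz":[0,-0.66,1.15],"angular":[0,0,0],"claw":0},
  {"xyz":[0,-0.66,1.15],"angular":[0,0,0],"claw":0},
  {"xyz":[0,-0.66,1.15],"angular":[0,0,0],"claw":0},
  {"xyz":[0,-0.66,1.15],"angular":[0,0,0],"claw":0},
  {"xyz":[0,-0.36,0.65],"angular":[0,0,0],"claw":0},
  {"xyz":[0,0,0],"angular":[0,0,0],"claw":0},
])

```text
t: 11.7
eef_pos: [0.5934, 0.0845, 0.1839]
ee_rot: [2.618, 0.001, 0.13]
force: [-0.4, -0.7, -4.8]
width: 0.0116
gripper_force: 60.0
```

Emit:
servo_tool([
  {"xyz":[0,0.3,-0.3],"angular":[1,0,0],"claw":0},
  {"xyz":[0,0.3,-0.3],"angular":[1,0,0],"claw":0},
  {"xyz":[0,0.3,-0.3],"angular":[1,0,0],"claw":0},
  {"xyz":[0,0.3,-0.3],"angular":[1,0,0],"claw":0},
  {"xyz":[0,0.3,-0.3],"angular":[1,0,0],"claw":0},
  {"xyz":[0,0.3,-0.3],"angular":[1,0,0],"claw":0},
  {"xyz":[0,0.3,-0.3],"angular":[1,0,0],"claw":0},
  {"xyz":[0,0.3,-0.3],"angular":[1,0,0],"claw":0},
  {"xyz":[0,0.3,-0.3],"angular":[1,0,0],"claw":0},
  {"xyz":[0,0.3,-0.3],"angular":[1,0,0],"claw":0},
  {"xyz":[0,0.3,-0.3],"angular":[1,0,0],"claw":0},
  {"xyz":[0,0.3,-0.3],"angular":[1,0,0],"claw":0},
])

```text
t: 12.9
eef_pos: [0.5961, 0.067, 0.2331]
ee_rot: [2.83, -0.001, 0.13]
force: [-0.1, 0.9, -5.2]
width: 0.0116
gripper_force: 60.0
```

Run:
```python
from h import *
s=monitor.get_state();print(s['t'],s['eef_pos'],np.degrees(s['ee_rot']),s['force'],s['width'])
l=np.array([-.0002,.1706,.17]);A=cur()
print('lip',A[:3,3]+A[:3,:3]@l)
```

```text
12.9 [0.5960729  0.06700799 0.23313908] [ 1.62151686e+02 -5.19551027e-02  7.46632461e+00] [-0.13634397  0.93645499 -5.17845011] 0.01161611320469702
lip [ 0.62384515 -0.14568039  0.12360939]
```

Emit:
servo_tool([
  {"xyz":[0,0.18,-0.18],"angular":[0.6,0,0],"claw":0},
  {"xyz":[0,0.18,-0.18],"angular":[0.6,0,0],"claw":0},
  {"xyz":[0,0.18,-0.18],"angular":[0.6,0,0],"claw":0},
  {"xyz":[0,0.18,-0.18],"angular":[0.6,0,0],"claw":0},
  {"xyz":[0,0.18,-0.18],"angular":[0.6,0,0],"claw":0},
  {"xyz":[0,0.18,-0.18],"angular":[0.6,0,0],"claw":0},
  {"xyz":[0,0.18,-0.18],"angular":[0.6,0,0],"claw":0},
  {"xyz":[0,0.18,-0.18],"angular":[0.6,0,0],"claw":0},
  {"xyz":[0,0.18,-0.18],"angular":[0.6,0,0],"claw":0},
  {"xyz":[0,0.18,-0.18],"angular":[0.6,0,0],"claw":0},
  {"xyz":[0,0.18,-0.18],"angular":[0.6,0,0],"claw":0},
  {"xyz":[0,0.18,-0.18],"angular":[0.6,0,0],"claw":0},
  {"xyz":[0,0.18,-0.18],"angular":[0.6,0,0],"claw":0},
  {"xyz":[0,0.18,-0.18],"angular":[0.6,0,0],"claw":0},
  {"xyz":[0,0.18,-0.18],"angular":[0.6,0,0],"claw":0},
  {"xyz":[0,0.18,-0.18],"angular":[0.6,0,0],"claw":0},
  {"xyz":[0,0.18,-0.18],"angular":[0.6,0,0],"claw":0},
  {"xyz":[0,0.18,-0.18],"angular":[0.6,0,0],"claw":0},
  {"xyz":[0,0.18,-0.18],"angular":[0.6,0,0],"claw":0},
  {"xyz":[0,0.18,-0.18],"angular":[0.6,0,0],"claw":0},
])

```text
t: 14.9
eef_pos: [0.5996, 0.0398, 0.2758]
ee_rot: [3.039, -0.001, 0.13]
force: [0.0, -0.1, -4.2]
width: 0.0116
gripper_force: 60.0
```

Run:
```python
from h import *
s=monitor.get_state();print(s['t'],s['eef_pos'],np.degrees(s['ee_rot']),s['force'],s['moment'],s['width'])
l=np.array([-.0002,.1706,.17]);A=cur()
print('lip',A[:3,3]+A[:3,:3]@l)
T=grab('top','t4');S=grab('side','s4')
cv2.imwrite('pics/c4.png',np.hstack([cv2.resize(T['color'][150:330,180:480],(500,300)),cv2.resize(S['color'][130:280,270:420],(300,300))]))
```

```text
14.9 [0.59964668 0.03980029 0.27575086] [ 1.74125169e+02 -6.04061048e-02  7.46766275e+00] [ 1.34550571e-03 -1.21755909e-01 -4.17025752e+00] [ 0.83060225  0.25441915 -0.00876254] 0.01155333119130572
lip [ 0.62392422 -0.14572241  0.12410546]
```

View pics/c4.png

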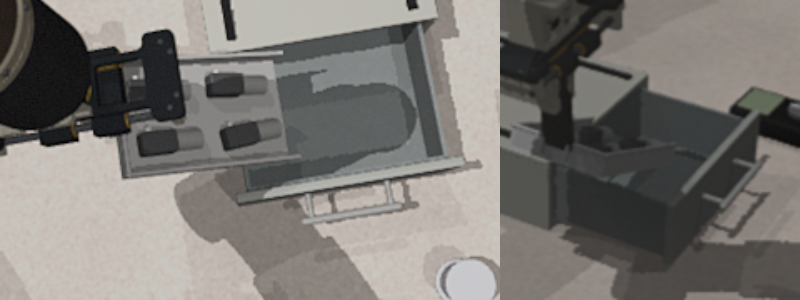

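At 24° the motors are still on the tray, at crop (240,83), (250,133) and (170,140), with the fourth under the gripper. I continue slowly.

Emit:
servo_tool([
  {"xyz":[0,0.15,-0.15],"angular":[0.5,0,0],"claw":0},
  {"xyz":[0,0.15,-0.15],"angular":[0.5,0,0],"claw":0},
  {"xyz":[0,0.15,-0.15],"angular":[0.5,0,0],"claw":0},
  {"xyz":[0,0.15,-0.15],"angular":[0.5,0,0],"claw":0},
  {"xyz":[0,0.15,-0.15],"angular":[0.5,0,0],"claw":0},
  {"xyz":[0,0.15,-0.15],"angular":[0.5,0,0],"claw":0},
  {"xyz":[0,0.15,-0.15],"angular":[0.5,0,0],"claw":0},
  {"xyz":[0,0.15,-0.15],"angular":[0.5,0,0],"claw":0},
  {"xyz":[0,0,0],"angular":[0,0,0],"claw":0},
  {"xyz":[0,0,0],"angular":[0,0,0],"claw":0},
  {"xyz":[0,0,0],"angular":[0,0,0],"claw":0},
  {"xyz":[0,0,0],"angular":[0,0,0],"claw":0},
  {"xyz":[0,0,0],"angular":[0,0,0],"claw":0},
  {"xyz":[0,0,0],"angular":[0,0,0],"claw":0},
  {"xyz":[0,0,0],"angular":[0,0,0],"claw":0},
])

```text
t: 16.5
eef_pos: [0.6011, 0.029, 0.2884]
ee_rot: [3.108, -0.001, 0.13]
force: [-0.1, 0.2, -1.5]
width: 0.0113
gripper_force: 60.0
```

Run:
```python
from h import *
s=monitor.get_state();print(s['t'],s['eef_pos'],np.degrees(s['ee_rot']),s['force'],s['moment'],s['width'])
T=grab('top','t5');S=grab('side','s5')
for n,f,w in(('t',T,(150,330,180,480)),('s',S,(130,280,270,420))):
    o=load(n+'4')['color'];a,b,c,d=w
    D=np.abs(o.astype(int)-f['color'])[a:b,c:d].max(2)>40; print(n,D.sum())
    k,_,st,ce=cv2.connectedComponentsWithStats(D.astype(np.uint8)); print([(st[i,4],np.round(ce[i]+[c,a])) for i in range(1,k) if st[i,4]>15])
```

```text
16.5 [0.60107559 0.02900281 0.28842026] [ 1.78073411e+02 -6.11520922e-02  7.47198648e+00] [-0.05388573  0.21567795 -1.49698076] [ 0.22311843  0.22487358 -0.01220502] 0.011276376528215306
t 9327
[(np.int32(1741), array([221., 174.])), (np.int32(347), array([293., 175.])), (np.int32(26), array([272., 183.])), (np.int32(17), array([333., 183.])), (np.int32(417), array([268., 195.])), (np.int32(886), array([308., 202.])), (np.int32(566), array([405., 199.])), (np.int32(24), array([244., 190.])), (np.int32(17), array([233., 206.])), (np.int32(979), array([217., 228.])), (np.int32(141), array([265., 220.])), (np.int32(77), array([282., 221.])), (np.int32(379), array([326., 231.])), (np.int32(99), array([429., 232.])), (np.int32(29), array([402., 226.])), (np.int32(419), array([277., 235.])), (np.int32(83), array([398., 247.])), (np.int32(1728), array([318., 290.])), (np.int32(109), array([349., 264.])), (np.int32(1058), array([392., 299.]))]
s 2148
[(np.int32(71), array([330., 138.])), (np.int32(124), array([279., 147.])), (np.int32(52), array([315., 154.])), (np.int32(26), array([276., 158.])), (np.int32(336), array([281., 172.])), (np.int32(72), array([308., 177.])), (np.int32(16), array([280., 200.])), (np.int32(25), array([300., 201.])), (np.int32(44), array([291., 206.])), (np.int32(16), array([364., 222.])), (np.int32(25), array([379., 230.])), (np.int32(295), array([396., 247.])), (np.int32(142), array([316., 256.])), (np.int32(820), array([370., 274.]))]
```

Emit:
servo_tool([
  {"xyz":[0,0.15,-0.15],"angular":[0.5,0,0],"claw":0},
  {"xyz":[0,0.15,-0.15],"angular":[0.5,0,0],"claw":0},
  {"xyz":[0,0.15,-0.15],"angular":[0.5,0,0],"claw":0},
  {"xyz":[0,0.15,-0.15],"angular":[0.5,0,0],"claw":0},
  {"xyz":[0,0.15,-0.15],"angular":[0.5,0,0],"claw":0},
  {"xyz":[0,0.15,-0.15],"angular":[0.5,0,0],"claw":0},
  {"xyz":[0,0.15,-0.15],"angular":[0.5,0,0],"claw":0},
  {"xyz":[0,0.15,-0.15],"angular":[0.5,0,0],"claw":0},
  {"xyz":[0,0.15,-0.15],"angular":[0.5,0,0],"claw":0},
  {"xyz":[0,0.15,-0.15],"angular":[0.5,0,0],"claw":0},
  {"xyz":[0,0.15,-0.15],"angular":[0.5,0,0],"claw":0},
  {"xyz":[0,0.15,-0.15],"angular":[0.5,0,0],"claw":0},
  {"xyz":[0,0,0],"angular":[0,0,0],"claw":0},
  {"xyz":[0,0,0],"angular":[0,0,0],"claw":0},
  {"xyz":[0,0,0],"angular":[0,0,0],"claw":0},
  {"xyz":[0,0,0],"angular":[0,0,0],"claw":0},
  {"xyz":[0,0,0],"angular":[0,0,0],"claw":0},
  {"xyz":[0,0,0],"angular":[0,0,0],"claw":0},
])

```text
t: 18.4
eef_pos: [0.6034, 0.011, 0.3062]
ee_rot: [-3.07, -0.001, 0.131]
force: [0.3, 0.0, -2.2]
width: 0.0113
gripper_force: 60.0
```

Run:
```python
from h import *
s=monitor.get_state();print(s['t'],s['eef_pos'],np.degrees(s['ee_rot']),s['force'],s['moment'],s['width'])
T=grab('top','t6');S=grab('side','s6');W=grab('wrist','w6')
cv2.imwrite('pics/c6.png',np.vstack([np.hstack([cv2.resize(T['color'][150:330,180:480],(500,300)),cv2.resize(S['color'][130:280,270:420],(300,300))]),np.hstack([cv2.resize(W['color'],(400,300)),cv2.resize(T['color'][160:280,310:470],(400,300))])]))
```

```text
18.4 [0.60343155 0.01095614 0.30615218] [-1.75925365e+02 -6.42252544e-02  7.47738212e+00] [ 0.3084105   0.04998462 -2.23057953] [-0.31938489  0.10394471  0.00935234] 0.01126904592687838
```

View pics/c6.png

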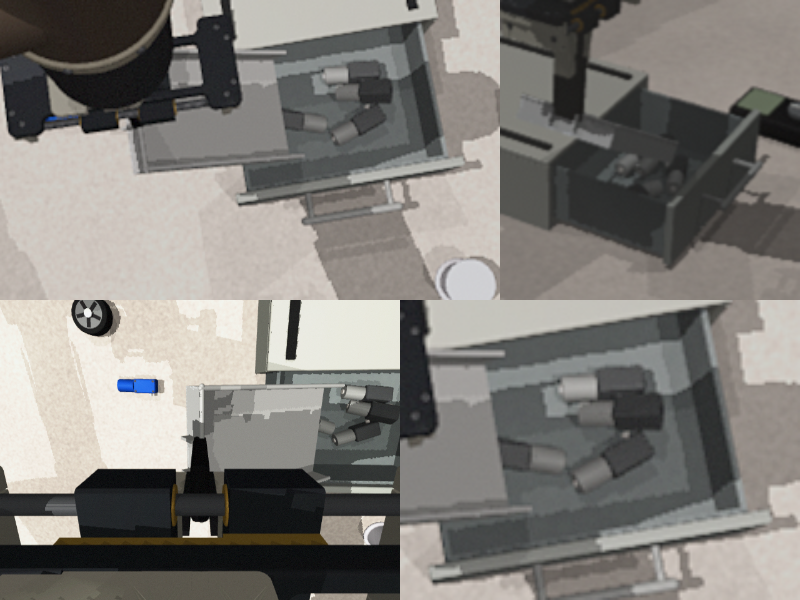

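All four grey motors lie in the drawer (crop (600–640,385–410), (610,470), (530,455)), and the tray is empty; the blue one is untouched. I raise the tray, level it and take it back.

Run:
```python
from h import *
A=cur();B=A.copy();B[2,3]+=.08;plan(A,B,6)
G=mat([.4907,.3284,.27],rpy(150.1,0,0));plan(B,G,16)
M=expm(np.real(logm(np.linalg.inv(B)@G))/16);X=B.copy();l=[-.0002,.1706,.17,1]
for i in range(17):
    if i%4==0: print(X[:3,3],(X@l)[:3])
    X=X@M
H=G.copy();H[2,3]=.068;plan(G,H,10)
```

```text
rows 6 xyz [ 0.   -0.09 -1.33] ang [ 0. -0.  0.]
rows 16 xyz [-0.56 -2.17  0.3 ] ang [-2.12 -0.11  0.46]
[0.60342387 0.01087755 0.38617628] [ 0.62397904 -0.1458747   0.20448804]
[0.57103482 0.0944538  0.37552925] [ 0.58779246 -0.08796182  0.21917028]
[0.54143701 0.17650319 0.35230709] [ 0.55339268 -0.0274257   0.22473566]
[0.51466791 0.25510055 0.31690554] [0.52092742 0.03430255 0.22091874]
[0.4907 0.3284 0.27  ] [0.4905     0.0957645  0.20766956]
rows 10 xyz [ 0.   -1.01  1.75] ang [-0.  0.  0.]
```

Emit:
servo_tool([
  {"xyz":[0,-0.09,-1.33],"angular":[0,0,0],"claw":0},
  {"xyz":[0,-0.09,-1.33],"angular":[0,0,0],"claw":0},
  {"xyz":[0,-0.09,-1.33],"angular":[0,0,0],"claw":0},
  {"xyz":[0,-0.09,-1.33],"angular":[0,0,0],"claw":0},
  {"xyz":[0,-0.09,-1.33],"angular":[0,0,0],"claw":0},
  {"xyz":[0,-0.09,-1.33],"angular":[0,0,0],"claw":0},
])

```text
t: 19.15
eef_pos: [0.6034, 0.0105, 0.3876]
ee_rot: [-3.07, -0.002, 0.13]
force: [0.4, -0.3, -3.1]
width: 0.0117
gripper_force: 60.0
```

Emit:
servo_tool([
  {"xyz":[-0.56,-2.17,0.3],"angular":[-2.12,-0.11,0.46],"claw":0},
  {"xyz":[-0.56,-2.17,0.3],"angular":[-2.12,-0.11,0.46],"claw":0},
  {"xyz":[-0.56,-2.17,0.3],"angular":[-2.12,-0.11,0.46],"claw":0},
  {"xyz":[-0.56,-2.17,0.3],"angular":[-2.12,-0.11,0.46],"claw":0},
  {"xyz":[-0.56,-2.17,0.3],"angular":[-2.12,-0.11,0.46],"claw":0},
  {"xyz":[-0.56,-2.17,0.3],"angular":[-2.12,-0.11,0.46],"claw":0},
  {"xyz":[-0.56,-2.17,0.3],"angular":[-2.12,-0.11,0.46],"claw":0},
  {"xyz":[-0.56,-2.17,0.3],"angular":[-2.12,-0.11,0.46],"claw":0},
  {"xyz":[-0.56,-2.17,0.3],"angular":[-2.12,-0.11,0.46],"claw":0},
  {"xyz":[-0.56,-2.17,0.3],"angular":[-2.12,-0.11,0.46],"claw":0},
  {"xyz":[-0.56,-2.17,0.3],"angular":[-2.12,-0.11,0.46],"claw":0},
  {"xyz":[-0.56,-2.17,0.3],"angular":[-2.12,-0.11,0.46],"claw":0},
  {"xyz":[-0.56,-2.17,0.3],"angular":[-2.12,-0.11,0.46],"claw":0},
  {"xyz":[-0.56,-2.17,0.3],"angular":[-2.12,-0.11,0.46],"claw":0},
  {"xyz":[-0.56,-2.17,0.3],"angular":[-2.12,-0.11,0.46],"claw":0},
  {"xyz":[-0.56,-2.17,0.3],"angular":[-2.12,-0.11,0.46],"claw":0},
  {"xyz":[0,0,0],"angular":[0,0,0],"claw":0},
  {"xyz":[0,0,0],"angular":[0,0,0],"claw":0},
])

```text
t: 20.95
eef_pos: [0.4901, 0.3294, 0.2698]
ee_rot: [2.62, 0.0, 0.001]
force: [0.9, -0.5, -1.4]
width: 0.0117
gripper_force: 60.0
```

Run:
```python
from h import *
s=monitor.get_state();print(s['t'],s['eef_pos'],np.degrees(s['ee_rot']),s['force'],s['moment'],s['width'])
A=cur();plan(A,mat([.4907,.3284,A[2,3]],rpy(150.1,0,0)),1)
```

```text
20.95 [0.49008161 0.32937805 0.26977429] [1.50094231e+02 2.71828223e-02 6.42855698e-02] [ 0.90503589 -0.50319354 -1.41718525] [ 2.22095657  0.10603647 -0.00427707] 0.011653202419507364
rows 1 xyz [0.06 0.08 0.05] ang [ 0.01 -0.01  0.07]
```

Now I lower it to z≈0.067, a touch above the resting height of 0.0653.

Emit:
servo_tool([
  {"xyz":[0,-0.5,0.87],"angular":[0,0,0],"claw":0},
  {"xyz":[0,-1,1.73],"angular":[0,0,0],"claw":0},
  {"xyz":[0,-1,1.73],"angular":[0,0,0],"claw":0},
  {"xyz":[0,-1,1.73],"angular":[0,0,0],"claw":0},
  {"xyz":[0,-1,1.73],"angular":[0,0,0],"claw":0},
  {"xyz":[0,-1,1.73],"angular":[0,0,0],"claw":0},
  {"xyz":[0,-1,1.73],"angular":[0,0,0],"claw":0},
  {"xyz":[0,-1,1.73],"angular":[0,0,0],"claw":0},
  {"xyz":[0,-1,1.73],"angular":[0,0,0],"claw":0},
  {"xyz":[0,-1,1.73],"angular":[0,0,0],"claw":0},
  {"xyz":[0,-0.4,0.69],"angular":[0,0,0],"claw":0},
  {"xyz":[0,-0.2,0.35],"angular":[0,0,0],"claw":0},
  {"xyz":[0,0,0],"angular":[0,0,0],"claw":0},
  {"xyz":[0,0,0],"angular":[0,0,0],"claw":0},
])

```text
t: 22.35
eef_pos: [0.4905, 0.3293, 0.0693]
ee_rot: [2.621, -0.001, 0.0]
force: [-0.2, -0.7, -2.5]
width: 0.0113
gripper_force: 60.0
```

Emit:
servo_tool([
  {"xyz":[0,-0.05,0.08],"angular":[0,0,0],"claw":0},
  {"xyz":[0,-0.05,0.08],"angular":[0,0,0],"claw":0},
  {"xyz":[0,0,0],"angular":[0,0,0],"claw":0},
  {"xyz":[0,0,0],"angular":[0,0,0],"claw":0},
])

```text
t: 22.75
eef_pos: [0.49, 0.329, 0.0665]
ee_rot: [2.62, 0.0, 0.0]
force: [0.9, 0.4, -2.2]
width: 0.0117
gripper_force: 60.0
```

Emit:
servo_tool([
  {"xyz":[0,-0.05,0.08],"angular":[0,0,0],"claw":0},
  {"xyz":[0,-0.02,0.04],"angular":[0,0,0],"claw":0},
  {"xyz":[0,0,0],"angular":[0,0,0],"claw":0},
  {"xyz":[0,0,0],"angular":[0,0,0],"claw":0},
])

```text
t: 23.15
eef_pos: [0.4901, 0.3289, 0.0651]
ee_rot: [2.62, 0.0, 0.0]
force: [-0.3, -0.0, -0.7]
width: 0.0113
gripper_force: 60.0
```

Run:
```python
from h import *
s=monitor.get_state();print(s['t'],s['eef_pos'],np.degrees(s['ee_rot']),s['force'],s['moment'],s['width'])
```

```text
23.15 [0.49008524 0.3289307  0.06512387] [1.50100180e+02 4.74672420e-04 1.68449332e-02] [-0.33258625 -0.0332187  -0.7434919 ] [1.83324967 0.16070007 0.01210376] 0.011348286545970303
```

Emit:
servo_tool([
  {"xyz":[0,0,0],"angular":[0,0,0],"claw":1.4},
  {"xyz":[0,0,0],"angular":[0,0,0],"claw":2},
  {"xyz":[0,0,0],"angular":[0,0,0],"claw":3.5},
  {"xyz":[0,0,0],"angular":[0,0,0],"claw":4.5},
  {"xyz":[0,0,0],"angular":[0,0,0],"claw":4.5},
  {"xyz":[0,0,0],"angular":[0,0,0],"claw":4.5},
  {"xyz":[0,0,-1],"angular":[0,0,0],"claw":4.5},
  {"xyz":[0,0,-2],"angular":[0,0,0],"claw":4.5},
  {"xyz":[0,0,-2],"angular":[0,0,0],"claw":4.5},
  {"xyz":[0,0,-2],"angular":[0,0,0],"claw":4.5},
  {"xyz":[0,0,-2],"angular":[0,0,0],"claw":4.5},
  {"xyz":[0,0,-3],"angular":[0,0,0],"claw":4.5},
  {"xyz":[0,0,-3],"angular":[0,0,0],"claw":4.5},
  {"xyz":[0,0,-3],"angular":[0,0,0],"claw":4.5},
])

```text
t: 24.55
eef_pos: [0.4899, 0.4194, 0.223]
ee_rot: [2.62, -0.0, 0.0]
force: [1.3, 0.4, -0.4]
width: 0.0449
gripper_force: 0.0
```

Run:
```python
from h import *
s=monitor.get_state();print(s['t'],s['eef_pos'],s['force'],s['width'])
T=grab('top','t7');o=load('top0')['color']
D=(np.abs(o.astype(int)-T['color']).max(2)>50)[250:320,145:250];print('tray diff px',D.sum())
g=cv2.cvtColor(T['color'],6)
# fresh drawer check: handle/front edge diff vs start
A=cur();R=A[:3,:3]
dz=np.radians(7.5);dx=np.array([np.cos(dz),np.sin(dz),0])
h=np.array([.4967,-.2336,.072]);pre=h-.13*dx;print('pre',pre, 'closed handle',h+.175*dx)
```

```text
24.55 [0.48989973 0.41937761 0.22297533] [ 1.30653461  0.43435471 -0.4393648 ] 0.044852672614304596
tray diff px 1927
pre [ 0.36781217 -0.2505684   0.072     ] closed handle [ 0.67020285 -0.21075792  0.072     ]
```

Run:
```python
from h import *
A=cur();R2=rpy(180,0,7.5)
dz=np.radians(7.5);dx=np.array([np.cos(dz),np.sin(dz),0]);h=np.array([.4967,-.2336,0])
p=h-.06*dx
B=plan(A,mat([.49,.36,.28],R2),6)
C=plan(B,mat(p+[0,0,.25],R2),16)
D=plan(C,mat(p+[0,0,.083],R2),8)
```

```text
rows 6 xyz [-0.08  1.27 -0.54] ang [ 4.93  0.27 -1.21]
rows 16 xyz [-0.82  3.68  0.19] ang [0. 0. 0.]
rows 8 xyz [ 0.   -0.    2.09] ang [0. 0. 0.]
```

Emit:
servo_tool([
  {"xyz":[-0.08,1.27,-0.54],"angular":[4.93,0.27,-1.21],"claw":2},
  {"xyz":[-0.08,1.27,-0.54],"angular":[4.93,0.27,-1.21],"claw":1},
  {"xyz":[-0.08,1.27,-0.54],"angular":[4.93,0.27,-1.21],"claw":0},
  {"xyz":[-0.08,1.27,-0.54],"angular":[4.93,0.27,-1.21],"claw":0},
  {"xyz":[-0.08,1.27,-0.54],"angular":[4.93,0.27,-1.21],"claw":0},
  {"xyz":[-0.08,1.27,-0.54],"angular":[4.93,0.27,-1.21],"claw":0},
])

```text
t: 25.2
eef_pos: [0.4891, 0.3562, 0.2761]
ee_rot: [-3.141, 0.004, 0.13]
force: [0.4, -0.4, -0.3]
width: 0.0032
gripper_force: 0.0
```

Emit:
servo_tool([
  {"xyz":[-0.82,3.68,0.19],"angular":[0,0,0],"claw":0},
  {"xyz":[-0.82,3.68,0.19],"angular":[0,0,0],"claw":0},
  {"xyz":[-0.82,3.68,0.19],"angular":[0,0,0],"claw":0},
  {"xyz":[-0.82,3.68,0.19],"angular":[0,0,0],"claw":0},
  {"xyz":[-0.82,3.68,0.19],"angular":[0,0,0],"claw":0},
  {"xyz":[-0.82,3.68,0.19],"angular":[0,0,0],"claw":0},
  {"xyz":[-0.82,3.68,0.19],"angular":[0,0,0],"claw":0},
  {"xyz":[-0.82,3.68,0.19],"angular":[0,0,0],"claw":0},
  {"xyz":[-0.82,3.68,0.19],"angular":[0,0,0],"claw":0},
  {"xyz":[-0.82,3.68,0.19],"angular":[0,0,0],"claw":0},
  {"xyz":[-0.82,3.68,0.19],"angular":[0,0,0],"claw":0},
  {"xyz":[-0.82,3.68,0.19],"angular":[0,0,0],"claw":0},
  {"xyz":[-0.82,3.68,0.19],"angular":[0,0,0],"claw":0},
  {"xyz":[-0.82,3.68,0.19],"angular":[0,0,0],"claw":0},
  {"xyz":[-0.82,3.68,0.19],"angular":[0,0,0],"claw":0},
  {"xyz":[-0.82,3.68,0.19],"angular":[0,0,0],"claw":0},
  {"xyz":[0,0,0],"angular":[0,0,0],"claw":0},
])

```text
t: 26.9
eef_pos: [0.4336, -0.2477, 0.2474]
ee_rot: [3.137, 0.006, 0.125]
force: [-0.6, 0.9, 0.0]
width: 0.0003
gripper_force: 0.0
```

Run:
```python
from h import *
s=monitor.get_state();print(s['t'],s['eef_pos'],np.degrees(s['ee_rot']),s['force'],s['width'])
A=cur();R2=rpy(180,0,7.5)
dz=np.radians(7.5);dx=np.array([np.cos(dz),np.sin(dz),0]);h=np.array([.4967,-.2336,0])
plan(A,mat(h-.06*dx+[0,0,.083],R2),9)
```

```text
26.9 [ 0.43358986 -0.24768436  0.24735208] [179.73105359   0.36603704   7.15794033] [-0.61676377  0.91061462  0.02940695] 0.00032928967216643777
rows 9 xyz [ 0.06 -0.07  1.83] ang [ 0.03  0.04 -0.04]
```

Emit:
servo_tool([
  {"xyz":[0.06,-0.07,1.83],"angular":[0.03,0.04,-0.04],"claw":0},
  {"xyz":[0.06,-0.07,1.83],"angular":[0.03,0.04,-0.04],"claw":0},
  {"xyz":[0.06,-0.07,1.83],"angular":[0.03,0.04,-0.04],"claw":0},
  {"xyz":[0.06,-0.07,1.83],"angular":[0.03,0.04,-0.04],"claw":0},
  {"xyz":[0.06,-0.07,1.83],"angular":[0.03,0.04,-0.04],"claw":0},
  {"xyz":[0.06,-0.07,1.83],"angular":[0.03,0.04,-0.04],"claw":0},
  {"xyz":[0.06,-0.07,1.83],"angular":[0.03,0.04,-0.04],"claw":0},
  {"xyz":[0.06,-0.07,1.83],"angular":[0.03,0.04,-0.04],"claw":0},
  {"xyz":[0.06,-0.07,1.83],"angular":[0.03,0.04,-0.04],"claw":0},
  {"xyz":[0,0,0],"angular":[0,0,0],"claw":0},
])

```text
t: 27.9
eef_pos: [0.4372, -0.2372, 0.081]
ee_rot: [-3.14, 0.003, 0.135]
force: [-0.9, -0.5, 0.2]
width: 0.0008
gripper_force: 0.0
```

Emit:
servo_tool([
  {"xyz":[1,0,0],"angular":[0,0,0],"claw":0},
  {"xyz":[1,0,0],"angular":[0,0,0],"claw":0},
  {"xyz":[1,0,0],"angular":[0,0,0],"claw":0},
  {"xyz":[0.7,0,0],"angular":[0,0,0],"claw":0},
  {"xyz":[0.5,0,0],"angular":[0,0,0],"claw":0},
  {"xyz":[0.5,0,0],"angular":[0,0,0],"claw":0},
  {"xyz":[0.7,0,0],"angular":[0,0,0],"claw":0},
  {"xyz":[0.8,0,0],"angular":[0,0,0],"claw":0},
  {"xyz":[0.8,0,0],"angular":[0,0,0],"claw":0},
])

```text
t: 28.8
eef_pos: [0.5085, -0.2286, 0.0826]
ee_rot: [-3.141, -0.001, 0.135]
force: [0.4, 0.8, -0.2]
width: 0.0003
gripper_force: 0.0
```

Run:
```python
from h import *
s=monitor.get_state();print(s['t'],s['eef_pos'],np.degrees(s['ee_rot']),s['force'],s['width'])
```

```text
28.8 [ 0.50848325 -0.22858417  0.0826094 ] [-1.79977500e+02 -3.72811188e-02  7.71239345e+00] [ 0.35211995  0.82793804 -0.15885062] 0.0003174363177327115
```

Emit:
servo_tool([
  {"xyz":[1,0,0],"angular":[0,0,0],"claw":0},
  {"xyz":[1,0,0],"angular":[0,0,0],"claw":0},
  {"xyz":[1,0,0],"angular":[0,0,0],"claw":0},
  {"xyz":[1,0,0],"angular":[0,0,0],"claw":0},
  {"xyz":[1,0,0],"angular":[0,0,0],"claw":0},
  {"xyz":[1,0,0],"angular":[0,0,0],"claw":0},
  {"xyz":[1,0,0],"angular":[0,0,0],"claw":0},
  {"xyz":[1,0,0],"angular":[0,0,0],"claw":0},
  {"xyz":[1,0,0],"angular":[0,0,0],"claw":0},
  {"xyz":[1,0,0],"angular":[0,0,0],"claw":0},
  {"xyz":[1,0,0],"angular":[0,0,0],"claw":0},
  {"xyz":[0.7,0,0],"angular":[0,0,0],"claw":0},
  {"xyz":[0.4,0,0],"angular":[0,0,0],"claw":0},
])

```text
t: 30.1
eef_pos: [0.6287, -0.2124, 0.0826]
ee_rot: [-3.141, -0.001, 0.135]
force: [-1.9, 0.2, 0.4]
width: 0.0001
gripper_force: 1.0
```

Run:
```python
from h import *
s=monitor.get_state();print(s['t'],s['eef_pos'],np.degrees(s['ee_rot']),s['force'])
T=grab('top','t8')
dz=np.radians(7.5);dx=np.array([np.cos(dz),np.sin(dz),0]);dy=np.array([-np.sin(dz),np.cos(dz),0])
h=np.array([.4967,-.2336,.109])
# scan along dx through the front's top edge near its left end, away from the gripper
g=cv2.cvtColor(T['color'],6); g0=cv2.cvtColor(load('top0')['color'],6)
for off in(.12,-.13):
  for im in(g0,g):
    v=[im[tuple(np.round(proj(T,h+dy*off+dx*a)[::-1]).astype(int))] for a in np.arange(-.01,.24,.004)];print(off,np.array(v))
```

```text
30.1 [ 0.62873282 -0.2124003   0.08257994] [-1.79992631e+02 -5.62151767e-02  7.72875412e+00] [-1.9043468   0.16179168  0.40356647]
0.12 [141 145 140 139 143 140 139 141 145 131  43 143 154 152 105 107  49  51
  52  54  58  71  70  72  72  72  72  72  71  71  70  68  70  70  70  72
  72  71  70  72  70  70  71  72  69  71  72  70  68  71  71  71  69  70
  71  72  69  69 100 170 165 168 122]
0.12 [212 215 210 210 214 211 211 213 216 214 214 217 217 210 213 217 210 213
 208 203 202 205 205 204 207 205 208 206 208 205 206 211 204 218 115  66
  65  63 120 182 177 149  74  76  77  81  77  80  62  38  45  62  65  70
  77  78  79  81  89  88  93  92  95]
-0.13 [156 152 147 149 148 156 149 154 154 161  85  58 131 128 101  89  94  91
  93  90  89  90  94  93  89  93 110 119 117 117 118 114 113 117 112 105
 108 102 103 111 104 105 113 107 104 101 105 108 103 109 109 104 106 112
 104 118  81  60  49 162 162 160 161]
-0.13 [216 213 209 210 211 216 212 216 214 216 213 216 214 213 213 210 215 214
 215 213 202 149 157 156 151 154 153 155 158 156 158 156 154 156 152 142
 146 139  70 131 131 122 162  92  30  75 109 112  72  75  75  77  78  73
  75  74  72  71  71  71  72  69  71]
```

Emit:
servo_tool([
  {"xyz":[0.6,0,0],"angular":[0,0,0],"claw":0},
  {"xyz":[0.8,0,0],"angular":[0,0,0],"claw":0},
  {"xyz":[0.8,0,0],"angular":[0,0,0],"claw":0},
  {"xyz":[0.8,0,0],"angular":[0,0,0],"claw":0},
  {"xyz":[0.8,0,0],"angular":[0,0,0],"claw":0},
  {"xyz":[0.6,0,0],"angular":[0,0,0],"claw":0},
  {"xyz":[0.4,0,0],"angular":[0,0,0],"claw":0},
  {"xyz":[0.3,0,0],"angular":[0,0,0],"claw":0},
])

```text
t: 30.95
eef_pos: [0.6788, -0.2054, 0.0827]
ee_rot: [-3.141, -0.001, 0.135]
force: [-2.0, -0.2, 1.1]
width: 0.0003
gripper_force: 1.1
```

Emit:
servo_tool([
  {"xyz":[0.2,0,0],"angular":[0,0,0],"claw":0},
  {"xyz":[0.2,0,0],"angular":[0,0,0],"claw":0},
  {"xyz":[0.2,0,0],"angular":[0,0,0],"claw":0},
])

```text
t: 31.25
eef_pos: [0.6842, -0.2047, 0.0827]
ee_rot: [-3.141, -0.001, 0.135]
force: [-2.7, 0.0, 0.5]
width: 0.0005
gripper_force: 1.1
```

Emit:
servo_tool([
  {"xyz":[0.2,0,0],"angular":[0,0,0],"claw":0},
  {"xyz":[0.2,0,0],"angular":[0,0,0],"claw":0},
])

```text
t: 31.45
eef_pos: [0.6883, -0.2042, 0.0827]
ee_rot: [-3.141, -0.001, 0.135]
force: [-2.1, 1.0, 0.6]
width: 0.0003
gripper_force: 1.1
```

Emit:
servo_tool([
  {"xyz":[0.15,0,0],"angular":[0,0,0],"claw":0},
  {"xyz":[0.15,0,0],"angular":[0,0,0],"claw":0},
])

```text
t: 31.65
eef_pos: [0.6913, -0.2037, 0.0827]
ee_rot: [-3.141, -0.001, 0.135]
force: [-1.8, 0.4, 0.3]
width: 0.0004
gripper_force: 1.1
```

Emit:
servo_tool([
  {"xyz":[0.15,0,0],"angular":[0,0,0],"claw":0},
  {"xyz":[0.1,0,0],"angular":[0,0,0],"claw":0},
])

```text
t: 31.85
eef_pos: [0.6938, -0.2034, 0.0827]
ee_rot: [-3.141, -0.001, 0.135]
force: [-3.1, 2.2, 1.2]
width: 0.0003
gripper_force: 1.0
```

Run:
```python
from h import *
s=monitor.get_state();print(s['t'],s['eef_pos'],s['force'])
T=grab('top','t9')
dz=np.radians(7.5);dx=np.array([np.cos(dz),np.sin(dz),0]);dy=np.array([-np.sin(dz),np.cos(dz),0])
h=np.array([.4967,-.2336,.109]);g=cv2.cvtColor(T['color'],6)
for off in(.12,-.13):
    v=[g[tuple(np.round(proj(T,h+dy*off+dx*a)[::-1]).astype(int))] for a in np.arange(.15,.26,.003)];print(off,np.array(v))
```

```text
31.85 [ 0.69379826 -0.20343859  0.08267462] [-3.12882161  2.16224155  1.20507253]
0.12 [208 209 211 210 209 213 211 210 208 207 219 187 118  65  61  67  65  67
  62  52 178 176 176 119 106 181 190 188 193 141  29  41  41  45  40  40
  39]
-0.13 [142 141 149 146 149 142 140 144 145 147 142 144 151 148 141 141 140 143
 108  75 118 138 134 125  91 116 149 147 146 147 146 140 178 211 204 204
 209]
```

Emit:
servo_tool([
  {"xyz":[0.1,0,0],"angular":[0,0,0],"claw":0},
  {"xyz":[0.1,0,0],"angular":[0,0,0],"claw":0},
  {"xyz":[0.1,0,0],"angular":[0,0,0],"claw":0},
])

```text
t: 32.2
eef_pos: [0.6945, -0.2033, 0.0826]
ee_rot: [-3.141, 0.004, 0.134]
force: [-11.8, 0.5, 6.8]
width: 0.0003
gripper_force: 5.5
```

Emit:
servo_tool([
  {"xyz":[0.1,0,0],"angular":[0,0,0],"claw":0},
  {"xyz":[0,0,0],"angular":[0,0,0],"claw":0},
])

```text
t: 32.4
eef_pos: [0.6945, -0.2033, 0.0827]
ee_rot: [-3.14, 0.005, 0.134]
force: [-12.4, 0.5, 7.8]
width: 0.0004
gripper_force: 5.9
```

Emit:
servo_tool([
  {"xyz":[0.1,0,0],"angular":[0,0,0],"claw":0},
  {"xyz":[0,0,0],"angular":[0,0,0],"claw":0},
])

```text
t: 32.6
eef_pos: [0.6945, -0.2033, 0.0827]
ee_rot: [-3.14, 0.007, 0.134]
force: [-14.1, 0.9, 9.8]
width: 0.0007
gripper_force: 7.4
```

There is a hard stop at x=0.6945, after 0.176 m of drawer travel. The remaining slit of about 5 mm matches the geometry given. I back off and lift away.

Emit:
servo_tool([
  {"xyz":[-0.8,0,0],"angular":[0,0,0],"claw":0},
  {"xyz":[-1.5,0,0],"angular":[0,0,0],"claw":0},
  {"xyz":[-2,0,0],"angular":[0,0,0],"claw":0},
  {"xyz":[-2,0,0],"angular":[0,0,0],"claw":0},
  {"xyz":[0,0,-3],"angular":[0,0,0],"claw":0},
  {"xyz":[0,0,-3],"angular":[0,0,0],"claw":0},
  {"xyz":[0,0,-3],"angular":[0,0,0],"claw":0},
  {"xyz":[0,0,-3],"angular":[0,0,0],"claw":0},
  {"xyz":[0,0,-3],"angular":[0,0,0],"claw":0},
  {"xyz":[-3,0,-2],"angular":[0,0,0],"claw":0},
  {"xyz":[-3,0,0],"angular":[0,0,0],"claw":0},
  {"xyz":[-3,0,0],"angular":[0,0,0],"claw":0},
  {"xyz":[-3,0,0],"angular":[0,0,0],"claw":0},
  {"xyz":[0,0,0],"angular":[0,0,0],"claw":0},
  {"xyz":[0,0,0],"angular":[0,0,0],"claw":0},
])

```text
t: 34.1
eef_pos: [0.5176, -0.2277, 0.2536]
ee_rot: [3.141, -0.004, 0.134]
force: [0.3, -0.4, 0.8]
width: 0.0003
gripper_force: 0.0
```

Run:
```python
from h import *
s=monitor.get_state();print(s['t'],s['eef_pos'],s['force'])
T=grab('top','t10');S=grab('side','s10')
cv2.imwrite('pics/c10.png',np.vstack([np.hstack([cv2.resize(T['color'],(400,300)),cv2.resize(T['color'][150:300,270:470],(400,300))]),np.hstack([cv2.resize(S['color'][130:380,170:460],(400,300)),cv2.resize(T['color'][200:330,105:265],(400,300))])]))
```

```text
34.1 [ 0.51756405 -0.22773465  0.25359974] [ 0.26498086 -0.38335009  0.83384449]
```

View pics/c10.png

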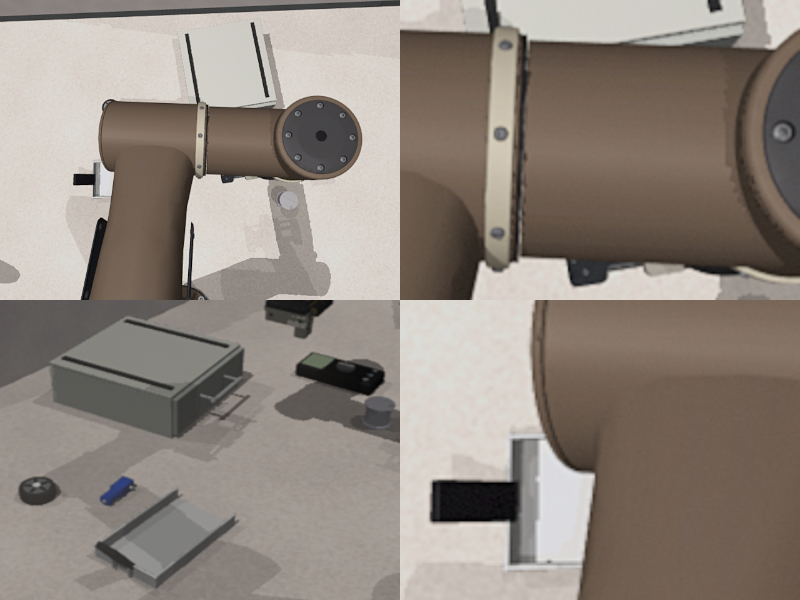

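The side crop shows the drawer shut, its front flush at (175–245, 350–430). The empty tray lies flat at (95–240, 490–585). The wheel, the blue motor, the multimeter and the reel are in place, and the gripper is clear of everything.

```bash
python3 -c "
from h import *
print(order.job_done())"
```

```text
the job is handed in; nothing more can be done
None
```

The job is handed in at about 34 s: all four gear motors are in the shut drawer, the empty tray is flat on the bench and released, and the other things look untouched in the last camera view.

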